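# Check that a scooter's brake lever stops short of the bar

### The arm

A 7-joint arm with a two-finger parallel gripper is mounted at the origin on the work surface. World frame = base frame: x ahead of the robot, y to its left, z up, the work surface at z = 0. Lengths are in m, angles in rad, forces in N, time in s.
With the tool pointing down it reaches from about 0.425 to 0.925 m from the base axis. Payload 6.8 kg.
Tool frame: the origin (TCP) lies at the very end of the fingers, on their centre line; the grasp point (between the pads) lies 19 mm behind it; z points along the fingers, y is the line along which they close (so a half turn about z gives the same grasp; the last joint's range is limited). The gripper opens to 85 mm and grips with 20 to 120 N. Pads are 22 mm wide; open, the fingers measure 114 mm over their backs; the gripper's body (76 mm by 85 mm) begins 54 mm behind the grasp point. The pads swing forward as they close: fully open they stand 13 mm farther back than shut.
Start: joints at [1.055, 0.477, 0.022, 1.555, -0.011, 1.109, -0.083], TCP at [0.268, -0.62, 0.231] pointing down, gripper open.
Joint ranges: [-2.96, 2.96], [-0.34, 2.1], [-1.41, 1.46], [0.24, 2.44], [-1.37, 4.51], [0.17, 1.92], [-2.96, 2.96]. Speed limits (rad/s): [2.39, 2.39, 3.14, 3.14, 3.14, 3.14, 3.14].

### API

Orientations are given as a rotation vector (axis times angle).
In Python, from bench import monitor, optics, r gives the robot as it stands.
- The arm moves only by the shell command python3 -m crank 'ROWS' [OPENING] [FORCE]. ROWS is JSON, a list of rows, each a list of 2 entries, a list of its own where there are three numbers: the shift along the tool's x, y, z in cm, then the turn, a rotation vector about the tool's x, y, z in rad. A call has 1 to 5 rows; each row shifts and turns the commanded pose from where the row before left it, along the tool's axes as they then stand; what a row does not reach is not made up. A row lasts 1/10 s, in which the tool goes at most 50 mm and 8.59 degrees, less where a joint would pass 70% of its speed; a pose out of reach is approached as far as the arm can. A call is refused whole if a number of a shift passes 5 or a number of a turn 0.15, either way. A call with a gripper value outside its range is refused whole. OPENING is the finger opening in cm, from 0 to 8.54, set as the call begins (- or left out, the last holds). The fingers move at their own pace and stop on an object; FORCE is the grip in N (left out, the last holds). Time passes only in rows, so rows that do not move let the fingers close. It gives the time, the measured TCP pose, the force, the opening and the grip force at its end, in the units of the state.
- monitor.get_obs(): the state, without advancing time (a new reading comes with each control period).
- optics.grab_frame(name): name is "scene" or "top" or "wrist"; returns (picture, depth): 400x640x3 uint8, red, green, blue; 400x640 float32, m along the optical axis (not along the pixel's ray), 0 where there is no reading.
- optics.camera_model(name): a dict with "vertical_fov" (degrees; the focal length in pixels is half the picture's height over the tangent of half this angle, whatever the lens; pixels are square), "cx", "cy" (the principal point, pixels), "R" (3x3) and "t" (3): a world point X has camera coordinates R X + t; the wrist camera has in their place "hand_eye" (4x4, takes a point from camera to tool coordinates, whose origin is the TCP and whose axes are the flange's). Camera axes: x right, y down, z forward; pixel columns grow to the right and rows downward; lengths in m; the calibration is good to about 2 mm. The wrist camera is an equidistant fisheye: a pixel r from the principal point sees the ray r / f radians off the axis. A picture is of the moment at which its call begins: read the wrist's pose just before it. camera_model takes no time and is no camera call.
- r.hand_in(): hands the job in; it is judged then, once.
The state is a dict: "clock": time; "joints": joint angles; "qvel": joint speeds; "tau": joint torques, N m; "tcp_pos": TCP position; "orientation": TCP orientation; "contact_force": force on the tool from outside, world axes, zero at the start; "moment": the same for the moment, N m; "grip_width": finger opening in m; "gripper_force": force on a finger pad.
Only numpy, scipy, OpenCV 4.12 (cv2) and the standard library are available. Lean on these libraries where they do the work, as an engineer would, in place of code of your own. Each camera call takes 0.05 s, during which the arm holds its last target. There are 200 camera calls.

### The job

Check the brake lever on the scooter handlebar: with the gripper's fingers kept on its outer side, press the outer half of the blade in towards the bar with the backs of the fingers until it comes up against its stop, short of the grip, without forcing it, and keep it there for at least a second. Then ease the lever back out under the fingers, without letting it snap back, and move clear. Pinch nothing, and leave the rubber grip, the thumb throttle and the things lying on the bench alone.

Things in the scene. Friction and masses are not known exactly. Their poses are not given: they have to be found in the camera images.
- fixture: Scooter cockpit on a bolted-down steel base plate (200 x 160 mm): stem tube and straight 450 mm handlebar. Origin: underside of the plate, on the bench. z up; y along the bar; -x is the scooter's front, roughly towards the robot. Bar axis 170 mm above the bench, over the origin; highest point (display at mid-bar) 225 mm. Brake lever on the -y half, in front (-x) of the bar. Never moves.
- lever_blade: Level aluminium brake lever blade. Origin: press point at mid-height of its outer face, 36 mm from the free end. Axes turn with it: +x into the face, towards the bar (press direction); +y along the blade to the pivot; z up. 15 mm high, 10 mm thick (x 0 to 10), straight from y -24 to 56 mm; its outer half is y < 32 mm. The space before the face and below the blade is free to 40 mm above the bench.
- lever_ball (a point): Centre of the ball, 8 mm in radius, at the blade's free end; in the blade's frame at x 5, y -28 mm, so it stands 3 mm proud of the outer face.
- brake_lever (a joint): Lever angle, rad: 0 at rest, fully out; grows as the blade goes in; 0.28 at its hard stop, 28 mm of travel at the press point. Hinge upright, at x 47, y 100 mm in the blade's frame. Return spring: 2.4 N at the press point to start, 7 N just before the stop. Gap from blade to grip at the press point 57 mm at rest, 28 mm at the stop. Let go of, it snaps back in about 0.06 s.
- lever_side_grip: Rubber grip behind the lever, 32 mm thick (collar 37 mm), 125 mm long. Origin on the bar's axis at the grip's inner end; it runs from there along its own -y. Not to be touched.
- thumb_throttle (a joint): Thumb throttle, a small grey plastic paddle 40 mm long behind (rider's side of) the bar, 83 mm from the middle on the +y half. 0 rad at rest, grows when pressed. Not to be pressed.
- caliper: Digital caliper lying flat on the bench, about 225 x 70 x 14 mm. Origin at the underside's centre. Bystander.
- force_gauge: Grey hand-held push-pull force gauge lying on its back, 145 x 66 x 34 mm with a 50 mm steel probe at its +x end. Origin at the underside's centre. Bystander.
- solvent_bottle: White round bottle with a cap, standing, 62 mm across and 155 mm tall. Origin at the underside's centre. Bystander.
- wrench: Steel combination wrench lying flat, 150 mm long, 8 mm thick. Origin at the underside's centre. Bystander.

How it is judged:
On the way:
1. the brake lever is held against its stop (within 0.025 rad) for one second by the fingers alone, on the outer half of the blade and from its outer side (value of joint brake_lever above 0.255 rad and contact force between the fingers and lever_blade above 2 N and y of the grasp point in the frame of lever_blade below 0.045 m and x of the grasp point in the frame of lever_blade below 0 m), for 1 s.
At the end, for the whole second after the job is handed in: The brake lever is back at rest (within 0.02 rad of fully out), the throttle unpressed, and the caliper, force gauge, bottle and wrench each within 15 mm of where they started (value of joint brake_lever below 0.02 rad and value of joint thumb_throttle below 0.05 rad and distance of each of caliper, force_gauge, solvent_bottle, wrench from where it was at the start of the episode below 0.015 m); the robot touches nothing.
It fails at once if the lever is let go and snaps back (faster than 3 rad/s) (velocity of joint brake_lever below -3 rad/s).
It fails at once if the blade is taken between the fingers or pulled from inside: the fingers touch it while the point between them is not on its outer side (contact force between the fingers and lever_blade above 0.5 N and x of the grasp point in the frame of lever_blade above 0 m).
It fails at once if the lever is forced (more than 60 N on the blade) (contact force between anything else and lever_blade above 60 N).
It fails at once if the robot touches the grip behind the lever (more than 2 N) or presses the thumb throttle (contact force between any of the fingers, the arm and lever_side_grip above 2 N or value of joint thumb_throttle above 0.1 rad).
It fails at once if a thing on the bench is disturbed (moved more than 15 mm) (distance of any of caliper, force_gauge, solvent_bottle, wrench from where it was at the start of the episode above 0.015 m).
It also fails if it takes over 40 s, if anything falls off the work surface, if the arm or the gripper's body presses on something with over 40 N, if the wrist force passes 120 N, or if a joint passes its speed limit or range.

## Working session

There is one attempt and no reset: what is moved stays moved. The work goes in short steps, Python scripts to look and compute and a shell command to move; the robot and the scene stay as the last step left them, time stands still between calls to the robot, and variables do not carry over. Pictures are saved under pics/ and viewed, at most 10 in all, crops included, and the job is handed in when it is done.

```bash
mkdir -p pics; ls; python3 - <<'E'
from bench import monitor, optics, r
import cv2,numpy as np
s=monitor.get_obs();print({k:np.round(v,3).tolist() for k,v in s.items()})
for n in("scene","top"):
    p,d=optics.grab_frame(n);cv2.imwrite(f"pics/{n}0.png",p[:,:,::-1]);np.savez(f"{n}0.npz",p=p,d=d)
    m=optics.camera_model(n);print(n,m)
print(optics.camera_model("wrist"))
E
```

```text
pics
{'clock': 0.0, 'joints': [1.055, 0.478, 0.022, 1.556, -0.012, 1.109, -0.083], 'qvel': [-0.001, 0.001, 0.001, 0.0, -0.0, 0.001, 0.002], 'tau': [-0.001, -59.647, 1.608, -28.12, 0.013, 0.009, 0.0], 'tcp_pos': [0.267, -0.619, 0.23], 'orientation': [-3.075, -0.636, 0.001], 'contact_force': [0.175, 0.633, -0.196], 'moment': [0.007, -0.002, 0.021], 'gripper_force': 0.0, 'grip_width': 0.085}
scene {'vertical_fov': 49.06664364269404, 'cx': 317.06087712380065, 'cy': 197.14419758651403, 'R': array([[-0.35333252,  0.93549361, -0.00279873],
       [ 0.50681496,  0.18890582, -0.84110236],
       [-0.78631719, -0.29860725, -0.54086873]]), 't': array([ 0.08638124, -0.20337045,  1.7028193 ])}
top {'vertical_fov': 47.88320561520379, 'cx': 322.528611576007, 'cy': 206.72466573288503, 'R': array([[ 1.04744538e-03, -9.99975782e-01, -6.88030725e-03],
       [-9.93822319e-01, -2.77387457e-04, -1.10982524e-01],
       [ 1.10977927e-01,  6.95405104e-03, -9.93798541e-01]]), 't': array([0.11319071, 0.58881218, 1.20438141])}
{'vertical_fov': 65.70646984690485, 'cx': 321.98647146813744, 'cy': 201.01030295559164, 'hand_eye': array([[ 2.14307399e-05, -9.62713435e-01, -2.70523274e-01,
         6.63974927e-02],
       [ 9.99999671e-01,  2.39864379e-04, -7.74387818e-04,
        -6.94584087e-04],
       [ 8.10402453e-04, -2.70523168e-01,  9.62713124e-01,
        -1.43031946e-01],
       [ 0.00000000e+00,  0.00000000e+00,  0.00000000e+00,
         1.00000000e+00]])}
```

View pics/scene0.png

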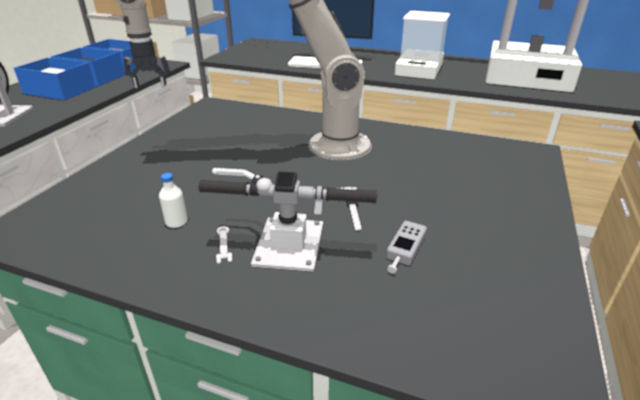

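View pics/top0.png

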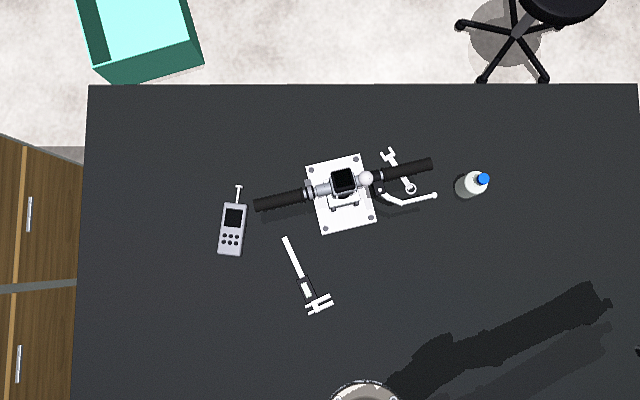

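The top view shows the lever from about (400,204) to the ball at (434,195), with the bar running (255,205)-(432,164) and the bottle at (472,183). In the scene view the ball is near (216,171). I'll enlarge both.

```bash
python3 - <<'E'
import cv2,numpy as np
a=np.load("scene0.npz")["p"][150:210,190:290,::-1];b=np.load("top0.npz")["p"][150:220,360:460,::-1]
c=np.vstack([cv2.resize(x,None,fx=6,fy=4.5 if 0 else 6,interpolation=cv2.INTER_CUBIC) for x in(a[:30+0],b)])
cv2.imwrite("pics/crop1.png",c)
E
```

```text
(no output)
```

View pics/crop1.png

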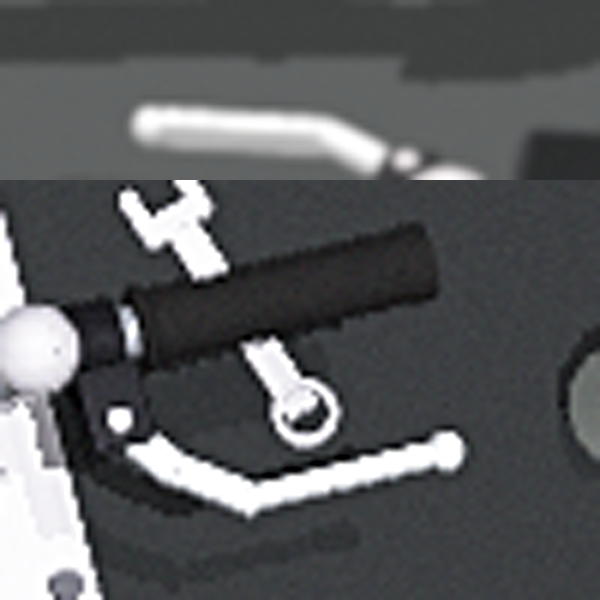

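The crop shows the ball at top (434.2,194.9) / scene (214.2,170.2), the blade's bend at top (402,202) / scene (243,171.5), and the pivot bolt at top (379.5,189.7) / scene (257.2,176).

```bash
cat > h.py <<'E'
import numpy as np
from bench import monitor, optics, r
from scipy.spatial.transform import Rotation as Ro
def ray(n,u,v):
    m=optics.camera_model(n);f=200/np.tan(np.radians(m["vertical_fov"])/2)
    d=m["R"].T@np.array([(u-m["cx"])/f,(v-m["cy"])/f,1]);return -m["R"].T@m["t"],d/np.linalg.norm(d)
def tri(rays):
    A=sum(np.eye(3)-np.outer(d,d) for o,d in rays);b=sum((np.eye(3)-np.outer(d,d))@o for o,d in rays)
    X=np.linalg.solve(A,b);return X,[np.linalg.norm(np.cross(X-o,d)) for o,d in rays]
def atz(n,u,v,z):
    o,d=ray(n,u,v);return o+d*(z-o[2])/d[2]
E
python3 - <<'E'
from h import *
np.set_printoptions(precision=4,suppress=True)
P={}
for n,t,s in(("ball",(434.2,194.9),(214.2,170.2)),("bend",(402,202),(243,171.5)),("bolt",(379.5,189.7),(257.2,176))):
    P[n],e=tri([ray("top",*t),ray("scene",*s)]);print(n,P[n],np.round(e,4))
for n,u,v in(("ballz",434.2,194.9),("bendz",402,202),("boltz",379.5,189.7)):print(n,atz("top",u,v,.17))
for u,v in((255,205),(432,164),(385,203+.0)):print("bar",atz("top",u,v,.17))
print("bottle",atz("top",483,179,.155))
o=monitor.get_obs();print(Ro.from_rotvec(o["orientation"]).as_matrix())
E
```

```text
ball [ 0.6027 -0.1606  0.1717] [0.0007 0.0007]
bend [ 0.5851 -0.0817  0.1739] [0.001 0.001]
bolt [ 0.613  -0.0249  0.1866] [0. 0.]
ballz [ 0.6026 -0.1604  0.17  ]
bendz [ 0.5851 -0.0814  0.17  ]
boltz [ 0.6155 -0.0269  0.17  ]
bar [0.5777 0.2778 0.17  ]
bar [ 0.6794 -0.157   0.17  ]
bar [ 0.5826 -0.0399  0.17  ]
bottle [ 0.6446 -0.2862  0.155 ]
[[ 0.918   0.3966 -0.0008]
 [ 0.3966 -0.918   0.0015]
 [-0.0001 -0.0017 -1.    ]]
```

```bash
python3 -m crank '[[[0,0,0],[0,0,-0.14]],[[0,0,0],[0,0,-0.14]],[[0,0,0],[0,0,-0.14]],[[0,0,0],[0,0,-0.14]],[[0,0,0],[0,0,-0.14]]]' 0 20; python3 -m crank '[[[0,0,0],[0,0,-0.14]],[[0,0,0],[0,0,-0.14]],[[0,0,0],[0,0,-0.14]],[[0,0,0],[0,0,-0.14]],[[0,0,0],[0,0,-0.12]]]'
python3 - <<'E'
from h import *
o=monitor.get_obs();R=Ro.from_rotvec(o["orientation"]).as_matrix();print(R.round(3),o["joints"],o["grip_width"])
print((R.T@(np.array([.533,-.147,.23])-o["tcp_pos"])*100).round(2))
E
```

```text
clock: 0.6
tcp_pos: [0.2675, -0.6193, 0.2307]
orientation: [-2.666, -1.66, -0.0]
contact_force: [0.9, -1.1, -0.4]
grip_width: 0.012
gripper_force: 0.0
clock: 1.1
tcp_pos: [0.2675, -0.6194, 0.2307]
orientation: [-1.961, -2.454, -0.001]
contact_force: [-0.2, -0.2, -0.3]
grip_width: 0.0003
gripper_force: 0.0
[[-0.221  0.975 -0.   ]
 [ 0.975  0.221  0.001]
 [ 0.001 -0.    -1.   ]] [ 1.26034667  0.49341092 -0.27135073  1.53963843  0.14079958  1.12885033
  1.18178734] 0.00027213155132973897
[40.22 36.32  0.1 ]
```

```bash
for i in 1 2; do :; done; python3 -m crank '[[[1.6,1.4,0],[0,0,0]],[[2.8,2.6,0],[0,0,0]],[[3.2,3,0],[0,0,0]],[[3.2,3,0],[0,0,0]],[[3.2,3,0],[0,0,0]]]'; python3 -m crank '[[[3.2,3,0],[0,0,0]],[[3.2,3,0],[0,0,0]],[[3.2,3,0],[0,0,0]],[[3.2,3,0],[0,0,0]],[[3.2,2.8,0],[0,0,0]]]';python3 -m crank '[[[3.2,2.6,0],[0,0,0]],[[3,2.4,0],[0,0,0]],[[2.4,2,0],[0,0,0]],[[1.2,0.8,0],[0,0,0]],[[0.6,0.5,0],[0,0,0]]]'
python3 -m crank '[[[0,0,0],[0,0,0]],[[0,0,0],[0,0,0]]]'
python3 - <<'E'
from h import *
import cv2
o=monitor.get_obs();print(o["joints"].round(2) if hasattr(o["joints"],'round') else o["joints"],o["tcp_pos"],o["orientation"])
p,d=optics.grab_frame("wrist");cv2.imwrite("pics/w1.png",p[:,:,::-1])
E
```

```text
clock: 1.6
tcp_pos: [0.3649, -0.4532, 0.2309]
orientation: [-1.968, -2.448, -0.0]
contact_force: [1.2, -0.3, -0.4]
grip_width: 0.0001
gripper_force: 0.0
clock: 2.1
tcp_pos: [0.4752, -0.2651, 0.2311]
orientation: [-1.967, -2.449, 0.0]
contact_force: [1.0, -0.8, -0.0]
grip_width: 0.0
gripper_force: 0.0
clock: 2.6
tcp_pos: [0.5333, -0.1463, 0.231]
orientation: [-1.965, -2.45, 0.0]
contact_force: [-0.5, 0.1, 0.6]
grip_width: -0.0001
gripper_force: 0.0
clock: 2.8
tcp_pos: [0.5326, -0.1493, 0.2311]
orientation: [-1.971, -2.447, 0.002]
contact_force: [-0.4, 0.0, -0.3]
grip_width: 0.0
gripper_force: 0.0
[ 0.57  0.32 -0.5   1.82  0.18  1.04  0.21] [ 0.53255259 -0.14934932  0.23106032] [-1.97064077e+00 -2.44650825e+00  1.83410310e-03]
```

View pics/w1.png

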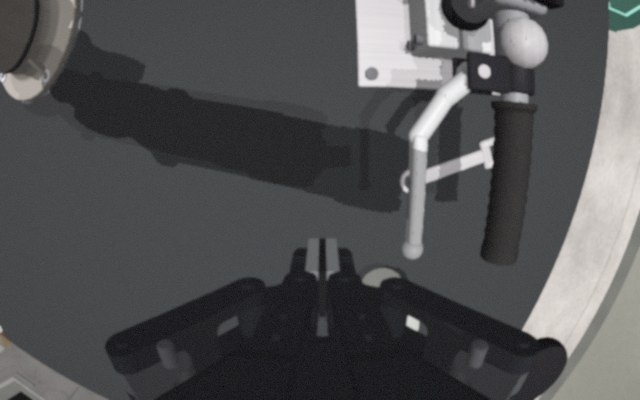

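The wrist view shows the ball at (413,250), the blade running up to the bend at (418,140), and the fingertips at (322,242). The gripper's side links reach (555,355), so I'll check how low they hang and refine the blade position.

```bash
cat >> h.py <<'E'
def wtool(u,v):
    m=optics.camera_model("wrist");f=200/np.tan(np.radians(m["vertical_fov"])/2)
    a=np.array([u-m["cx"],v-m["cy"]]);rr=np.linalg.norm(a);th=rr/f
    d=np.r_[a/rr*np.sin(th),np.cos(th)];H=m["hand_eye"];return H[:3,3],H[:3,:3]@d,d[2]
def wray(u,v,o):
    R=Ro.from_rotvec(o["orientation"]).as_matrix();c,d,_=wtool(u,v);return np.array(o["tcp_pos"])+R@c,R@d
E
python3 - <<'E'
from h import *
np.set_printoptions(precision=4,suppress=True)
o=monitor.get_obs();p,d=optics.grab_frame("wrist")
print("ball",tri([wray(413,250,o),ray("top",434.2,194.9),ray("scene",214.2,170.2)]))
for n,u,v in(("ball",413,250),("bend",418,140),("bolt",484,72)):
    c,w=wray(u,v,o);print(n,c+w*(.172-c[2])/w[2])
for u,v in((555,355),(520,340),(400,285),(545,370),(430,295),(480,325),(413,250),(335,242),(340,242),(350,255),(353,262)):
    c,w,k=wtool(u,v);print(u,v,"tool mm",(c+w*d[v,u]/k)*1000)
E
```

```text
ball (array([ 0.6022, -0.1608,  0.1712]), [np.float64(0.0005498049962770601), np.float64(0.0007656681959031903), np.float64(0.0008128654012305342)])
ball [ 0.6013 -0.1605  0.172 ]
bend [ 0.5816 -0.0829  0.172 ]
bolt [ 0.619  -0.0218  0.172 ]
555 355 tool mm [-665.3847  820.7773  462.9989]
520 340 tool mm [ 14.5194  51.6373 -89.4025]
400 285 tool mm [ 13.8118  24.5712 -53.506 ]
545 370 tool mm [-736.2085  805.6259  462.6564]
430 295 tool mm [ 12.6181  33.9576 -59.1087]
480 325 tool mm [ 12.7938  44.1851 -78.0465]
413 250 tool mm [-22.4601  62.8665  52.8838]
335 242 tool mm [11.2375  3.975  -9.1378]
340 242 tool mm [-90.8726  21.1176 229.1251]
350 255 tool mm [  7.3928  10.6491 -15.3819]
353 262 tool mm [  6.8595  11.4924 -21.4522]
```

```bash
python3 -m crank '[[[0.2,0,2],[0,0,0]],[[0.3,0,2.5],[0,0,0]],[[0,0,2.5],[0,0,0]],[[0,0,1.1],[0,0,0]],[[0,0,0],[0,0,0]]]'; python3 -m crank '[[[0,1.2,0],[0,0,0]],[[0,1.2,0],[0,0,0]],[[0,0.6,0],[0,0,0]],[[0,0.4,0],[0,0,0]],[[0,0,0],[0,0,0]]]'
python3 - <<'E'
from h import *
import cv2
o=monitor.get_obs();print(o["tcp_pos"],o["orientation"],o["contact_force"])
p,d=optics.grab_frame("wrist");q,_=optics.grab_frame("scene")
cv2.imwrite("pics/w2.png",np.hstack([cv2.resize(p[60:300,260:560,::-1],None,fx=1.6,fy=1.6),cv2.resize(q[130:226,180:260,::-1],None,fx=4,fy=4)[:384]]))
E
```

```text
clock: 3.4
tcp_pos: [0.5309, -0.1433, 0.149]
orientation: [-1.968, -2.445, 0.002]
contact_force: [-0.2, -0.6, 0.2]
grip_width: -0.0
gripper_force: 0.0
clock: 3.9
tcp_pos: [0.5663, -0.1348, 0.1506]
orientation: [1.967, 2.449, 0.001]
contact_force: [-2.1, -0.8, 0.1]
grip_width: 0.0002
gripper_force: 0.0
[ 0.56626247 -0.13481068  0.15060361] [1.96677888e+00 2.44909150e+00 9.86523691e-04] [-2.13112875 -0.81328913  0.09492062]
```

View pics/w2.png

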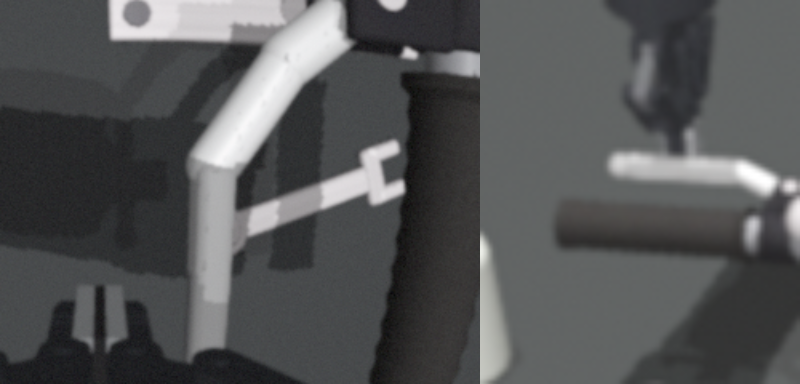

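Fingers are at the correct height in front of the blade, roughly 8–10 mm short of it (fingertips at x≈100, blade face at x≈190 in the crop). I'll approach gently now.

```bash
python3 -m crank '[[[0,0.2,0],[0,0,0]],[[0,0.2,0],[0,0,0]],[[0,0,0],[0,0,0]]]'; python3 -m crank '[[[0,0.2,0],[0,0,0]],[[0,0.2,0],[0,0,0]],[[0,0,0],[0,0,0]]]';python3 -m crank '[[[0,0.2,0],[0,0,0]],[[0,0.2,0],[0,0,0]],[[0,0,0],[0,0,0]],[[0,0,0],[0,0,0]]]'
```

```text
clock: 4.3
tcp_pos: [0.5695, -0.1343, 0.1504]
orientation: [1.968, 2.449, 0.0]
contact_force: [0.6, -0.3, -0.3]
grip_width: -0.0001
gripper_force: 0.0
clock: 4.6
tcp_pos: [0.5735, -0.1333, 0.1503]
orientation: [1.968, 2.449, 0.0]
contact_force: [0.5, 0.4, -0.0]
grip_width: -0.0
gripper_force: 0.0
clock: 5.0
tcp_pos: [0.577, -0.1327, 0.1502]
orientation: [-1.968, -2.449, 0.0]
contact_force: [-0.8, -0.5, -0.3]
grip_width: -0.0002
gripper_force: 0.4
```

```bash
python3 -m crank '[[[0,0.2,0],[0,0,0]],[[0,0.1,0],[0,0,0]],[[0,0,0],[0,0,0]]]'; python3 -m crank '[[[0,0.2,0],[0,0,0]],[[0,0.1,0],[0,0,0]],[[0,0,0],[0,0,0]]]';python3 -m crank '[[[-0.06,0.2,0],[0,0,0]],[[0,0,0],[0,0,0]],[[0,0,0],[0,0,0]]]'
```

```text
clock: 5.3
tcp_pos: [0.5795, -0.1332, 0.1502]
orientation: [-1.969, -2.448, 0.003]
contact_force: [-3.7, -3.4, 2.0]
grip_width: -0.0
gripper_force: 2.2
clock: 5.6
tcp_pos: [0.5822, -0.1335, 0.1501]
orientation: [1.97, 2.447, -0.004]
contact_force: [-4.0, -5.0, 2.6]
grip_width: 0.0001
gripper_force: 2.9
clock: 5.9
tcp_pos: [0.5841, -0.1338, 0.1501]
orientation: [1.97, 2.447, -0.005]
contact_force: [-4.0, -5.2, 1.6]
grip_width: 0.0003
gripper_force: 3.1
```

```bash
python3 -m crank '[[[-0.3,0.2,0],[0,0,-0.04]],[[-0.2,0.2,0],[0,0,-0.03]],[[-0.1,0,0],[0,0,0]],[[0,0,0],[0,0,0]]]'
python3 - <<'E'
from h import *
import cv2
o=monitor.get_obs();print(o["tcp_pos"],o["orientation"],o["contact_force"],o["moment"])
p,d=optics.grab_frame("wrist");q,_=optics.grab_frame("scene")
cv2.imwrite("pics/w3.png",np.hstack([cv2.resize(p[60:300,260:560,::-1],None,fx=1.6,fy=1.6),cv2.resize(q[130:226,180:260,::-1],None,fx=4,fy=4)[:384]]))
E
```

```text
clock: 6.3
tcp_pos: [0.5902, -0.1357, 0.1501]
orientation: [-1.88, -2.515, -0.0]
contact_force: [-4.4, 0.9, 1.3]
grip_width: -0.0001
gripper_force: 2.0
[ 0.59015529 -0.13570249  0.15009724] [-1.88036733e+00 -2.51540527e+00 -3.97679738e-04] [-4.40199719  0.86606174  1.256264  ] [0.14747867 0.84429469 0.02003281]
```

View pics/w3.png

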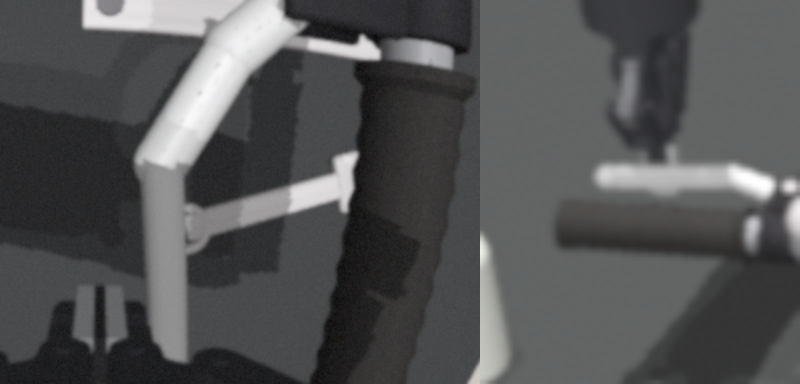

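Clean contact on the straight blade; the blade leads the tool's turn by about 4°. I'll continue along the arc.

```bash
python3 -m crank '[[[-0.12,0.2,0],[0,0,-0.03]],[[-0.12,0.2,0],[0,0,-0.03]],[[-0.12,0.2,0],[0,0,-0.03]],[[0,0,0],[0,0,0]]]';python3 -m crank '[[[-0.12,0.2,0],[0,0,-0.03]],[[-0.12,0.2,0],[0,0,-0.02]],[[0,0,0],[0,0,0]],[[0,0,0],[0,0,0]]]'
```

```text
clock: 6.8
tcp_pos: [0.5971, -0.1375, 0.1501]
orientation: [-1.763, -2.599, -0.0]
contact_force: [-5.2, 0.3, 1.4]
grip_width: -0.0002
gripper_force: 2.1
clock: 7.2
tcp_pos: [0.6014, -0.1383, 0.1501]
orientation: [-1.699, -2.641, 0.0]
contact_force: [-5.7, 0.7, 0.9]
grip_width: 0.0001
gripper_force: 2.3
```

```bash
python3 -m crank '[[[-0.12,0.2,0],[0,0,-0.02]],[[0,0,0],[0,0,0]],[[0,0,0],[0,0,0]]]';python3 -m crank '[[[-0.1,0.2,0],[0,0,-0.02]],[[0,0,0],[0,0,0]],[[0,0,0],[0,0,0]]]'
```

```text
clock: 7.5
tcp_pos: [0.6035, -0.1386, 0.15]
orientation: [-1.673, -2.658, 0.001]
contact_force: [-6.1, 1.3, 1.3]
grip_width: -0.0004
gripper_force: 2.4
clock: 7.8
tcp_pos: [0.6057, -0.1387, 0.15]
orientation: [-1.646, -2.674, 0.001]
contact_force: [-6.6, 0.6, 2.1]
grip_width: -0.0002
gripper_force: 2.6
```

```bash
python3 -m crank '[[[-0.06,0.15,0],[0,0,0]],[[0,0,0],[0,0,0]],[[0,0,0],[0,0,0]]]';python3 -m crank '[[[-0.06,0.1,0],[0,0,0]],[[0,0,0],[0,0,0]],[[0,0,0],[0,0,0]]]'
```

```text
clock: 8.1
tcp_pos: [0.6072, -0.1387, 0.15]
orientation: [-1.646, -2.674, 0.001]
contact_force: [-6.0, 1.0, 1.3]
grip_width: -0.0
gripper_force: 2.7
clock: 8.4
tcp_pos: [0.6081, -0.1387, 0.15]
orientation: [-1.646, -2.674, 0.002]
contact_force: [-7.6, 1.3, 2.3]
grip_width: -0.0
gripper_force: 2.9
```

```bash
python3 -m crank '[[[-0.05,0.1,0],[0,0,0]],[[0,0,0],[0,0,0]],[[0,0,0],[0,0,0]]]';python3 -m crank '[[[0,0.05,0],[0,0,0]],[[0,0,0],[0,0,0]],[[0,0,0],[0,0,0]]]'
```

```text
clock: 8.7
tcp_pos: [0.6082, -0.1388, 0.1499]
orientation: [-1.645, -2.672, 0.004]
contact_force: [-10.5, 0.5, 4.7]
grip_width: -0.0003
gripper_force: 4.4
clock: 9.0
tcp_pos: [0.6083, -0.1387, 0.1499]
orientation: [-1.645, -2.672, 0.005]
contact_force: [-13.3, 0.8, 4.9]
grip_width: 0.0
gripper_force: 5.1
```

Against the stop: force is rising with no further motion. Hold.

```bash
for i in a; do python3 -m crank '[[[0,0,0],[0,0,0]],[[0,0,0],[0,0,0]],[[0,0,0],[0,0,0]],[[0,0,0],[0,0,0]],[[0,0,0],[0,0,0]]]';python3 -m crank '[[[0,0,0],[0,0,0]],[[0,0,0],[0,0,0]],[[0,0,0],[0,0,0]],[[0,0,0],[0,0,0]],[[0,0,0],[0,0,0]]]';python3 -m crank '[[[0,0,0],[0,0,0]],[[0,0,0],[0,0,0]],[[0,0,0],[0,0,0]],[[0,0,0],[0,0,0]],[[0,0,0],[0,0,0]]]';done
python3 - <<'E'
from h import *
import cv2
p,d=optics.grab_frame("wrist");q,_=optics.grab_frame("top")
cv2.imwrite("pics/w4.png",np.hstack([cv2.resize(p[60:300,260:560,::-1],None,fx=1.6,fy=1.6),cv2.resize(q[150:246,380:460,::-1],None,fx=4,fy=4)[:384]]))
E
```

```text
clock: 9.5
tcp_pos: [0.6083, -0.1387, 0.1498]
orientation: [-1.645, -2.672, 0.005]
contact_force: [-12.0, 1.0, 5.3]
grip_width: -0.0002
gripper_force: 5.1
clock: 10.0
tcp_pos: [0.6083, -0.1387, 0.1498]
orientation: [-1.645, -2.671, 0.005]
contact_force: [-12.0, 0.3, 5.2]
grip_width: -0.0
gripper_force: 5.1
clock: 10.5
tcp_pos: [0.6083, -0.1388, 0.1499]
orientation: [-1.645, -2.671, 0.005]
contact_force: [-12.5, 0.5, 6.4]
grip_width: -0.0001
gripper_force: 5.1
```

View pics/w4.png

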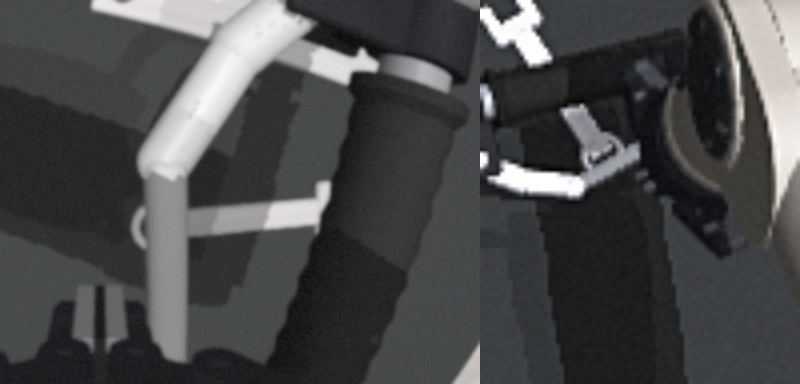

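The blade is pressed in with the grip clear (blade edge at x≈187, grip at x≥280 in the crop), and it's been held well over a second. Now I'll ease back along the same arc.

```bash
python3 -m crank '[[[0,-0.15,0],[0,0,0]],[[0.1,-0.2,0],[0,0,0.01]],[[0.12,-0.2,0],[0,0,0.02]],[[0.12,-0.2,0],[0,0,0.02]],[[0.12,-0.2,0],[0,0,0.02]]]';python3 -m crank '[[[0.12,-0.2,0],[0,0,0.02]],[[0.12,-0.2,0],[0,0,0.03]],[[0.12,-0.2,0],[0,0,0.03]],[[0.12,-0.2,0],[0,0,0.03]],[[0.12,-0.2,0],[0,0,0.03]]]'; python3 -m crank '[[[0.12,-0.2,0],[0,0,0.02]],[[0.12,-0.2,0],[0,0,0.02]],[[0.1,-0.2,0],[0,0,0]],[[0,0,0],[0,0,0]]]'
```

```text
clock: 11.1
tcp_pos: [0.5994, -0.1386, 0.1499]
orientation: [-1.74, -2.614, 0.001]
contact_force: [-5.7, 1.3, 1.0]
grip_width: 0.0002
gripper_force: 2.3
clock: 11.6
tcp_pos: [0.5884, -0.1363, 0.15]
orientation: [-1.921, -2.485, 0.0]
contact_force: [-4.4, 1.3, -2.6]
grip_width: -0.0001
gripper_force: 1.7
clock: 12.0
tcp_pos: [0.5819, -0.1348, 0.1503]
orientation: [1.968, 2.449, -0.001]
contact_force: [-3.7, -0.9, -2.1]
grip_width: -0.0001
gripper_force: 1.7
```

```bash
python3 -m crank '[[[0,-0.2,0],[0,0,0]],[[0,-0.2,0],[0,0,0]],[[0,-0.2,0],[0,0,0]],[[0,0,0],[0,0,0]]]';python3 -m crank '[[[0,-0.2,0],[0,0,0]],[[0,-0.2,0],[0,0,0]],[[0,-0.5,0],[0,0,0]],[[0,-1.5,0],[0,0,0]],[[0,-2,0],[0,0,0]]]'; python3 -m crank '[[[0,-2.5,0],[0,0,0]],[[0,-1.5,-1],[0,0,0]],[[0,0,-3],[0,0,0]],[[0,0,-3],[0,0,0]],[[0,0,-1],[0,0,0]]]';python3 -m crank '[[[0,0,0],[0,0,0]],[[0,0,0],[0,0,0]],[[0,0,0],[0,0,0]]]'
python3 - <<'E'
from h import *
import cv2
p,d=optics.grab_frame("wrist");q,_=optics.grab_frame("scene")
cv2.imwrite("pics/w5.png",np.hstack([p[:,:,::-1][:,200:],q[130:530,150:450,::-1]]))
E
```

```text
clock: 12.4
tcp_pos: [0.5773, -0.1359, 0.1511]
orientation: [1.966, 2.447, 0.002]
contact_force: [0.2, -0.6, -0.2]
grip_width: -0.0003
gripper_force: 0.0
clock: 12.9
tcp_pos: [0.5333, -0.145, 0.1503]
orientation: [1.967, 2.449, 0.001]
contact_force: [0.3, -0.2, -0.0]
grip_width: 0.0003
gripper_force: 0.0
clock: 13.4
tcp_pos: [0.4955, -0.1542, 0.2333]
orientation: [1.965, 2.445, 0.003]
contact_force: [-0.6, -0.3, -0.3]
grip_width: -0.0001
gripper_force: 0.0
clock: 13.7
tcp_pos: [0.4933, -0.1537, 0.2288]
orientation: [-1.966, -2.447, 0.002]
contact_force: [-0.5, 0.7, 0.9]
grip_width: 0.0001
gripper_force: 0.0Traceback (most recent call last):
  File "<stdin>", line 4, in <module>
    return _nx.concatenate(arrs, 1, dtype=dtype, casting=casting)
           ~~~~~~~~~~~~~~~^^^^^^^^^^^^^^^^^^^^^^^^^^^^^^^^^^^^^^^
ValueError: all the input array dimensions except for the concatenation axis must match exactly, but along dimension 0, the array at index 0 has size 400 and the array at index 1 has size 270
```

```bash
python3 - <<'E'
from h import *
import cv2
q,_=optics.grab_frame("top");a=np.load("top0.npz")["p"]
cv2.imwrite("pics/w5.png",np.vstack([cv2.resize(x[130:220,340:480,::-1],None,fx=3.2,fy=3.2) for x in(a,q)]))
E
```

```text
(no output)
```

View pics/w5.png

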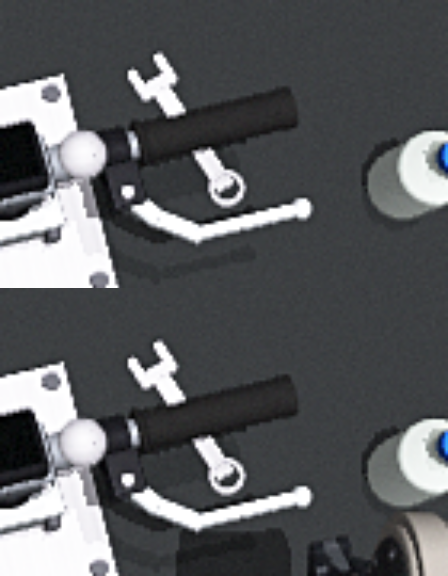

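Comparing before (top) with after (bottom), the lever is back at rest with its ball at (302,208) and (302,496), which is the same place after the 288-pixel offset. The wrench and bottle haven't moved, and the gripper is clear.

```bash
python3 -c "
from bench import r
print(r.hand_in())"
```

```text
the job is handed in; nothing more can be done
None
```

I pressed the brake lever to its stop, held it there for more than 1.5 s at about 13 N, eased it back to rest and moved clear; the job is handed in, but no verdict came back.

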